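Dip the tasting spoon in the dipper well

TASK

Take the tasting spoon from its rest and dip its bowl into the dipper well, the steel well with the gooseneck tap, slipping it in beside the spout and holding it there for half a second. Then lift it out and set it back in its rest as it was, bowl in the dish and handle leaning in the yoke, without letting it drop. Do not knock the well, the tap or the things around.

Things in the scene. Friction and masses are not known exactly. Their poses are not given: they have to be found in the camera images.
- spoon: Tasting spoon, steel, 211 mm long, 80 g: round bowl 46 mm across, 15 deep; straight flat-sided handle 12 mm wide (along y), 8 thick. Origin: tip of the bowl. Its frame is upright as it leans in the rest: z up, y across the handle, handle rising from the bowl along (-0.643, 0, 0.766), 50 degrees above level. Centre of mass about 75 mm from the tip
- spoon_tip (a point): Tip of the spoon's bowl, its lowest end (the spoon's origin), 2 mm above the dish floor while the spoon leans in its rest
- spoon_neck (a point): Point on the handle's axis 95 mm from the tip, where the handle lies in the yoke of the rest; at (-0.061, 0, 0.073) m in the spoon's frame
- spoon_grip (a point): Point on the handle's axis 140 mm from the tip, a good place to pinch across the 12 mm width from straight above, well clear of the yoke; at (-0.090, 0, 0.107) m in the spoon's frame
- rest: Spoon rest, steel, fixed: drip dish 84 mm wide, floor 4 mm thick from x -0.124 to -0.003 m, side and back walls 14 mm high, and a front wall that slopes up at 45 degrees from there to x 0.022 m, z 0.028 m; a yoke of 6 mm wire stands in it and carries the handle. Origin: table level below the place of the bowl's tip; z up; the tip points along +x. The spoon starts here, heading as the rest
- rest_yoke (a point): Top of the middle of the yoke's cross bar, 75 mm above the table and 65 mm behind (-x) the rest's origin. The bar is 26 mm wide along y; at its ends two arms flare out and up to 26 mm either side and 18 mm above it, open at the top
- well: Dipper well, steel, fixed, the only container with a tap: round open well 108 mm outside, 102 inside, rim 75 mm above the table, inner floor at 8 mm, on a base plate. Origin: table level under the well's centre; z up. The 12 mm tap post stands 95 mm from the centre on the +x side and bends over the rim, up to 184 mm above the table
- well_rim (a point): Centre of the well's mouth, at the height of the rim (75 mm)
- spout_end (a point): Open end of the gooseneck spout, 57 mm above the rim and 34 mm from the well's centre towards the tap (+x of the well); the spout is 12 mm thick
- pot: Steel pot without a tap, 104 across, 85 tall (mm), loose, a bystander. Origin: centre of its underside
- ramekin: White ceramic ramekin, 72 across, 42 tall (mm), loose, a bystander. Origin: centre of its underside
- bowl: Steel mixing bowl, 150 across, 60 tall (mm), loose, a bystander. Origin: centre of its underside
- mill: Dark wooden pepper mill, 54 across, 190 tall (mm), loose, a bystander. Origin: centre of its underside
- oil: Amber glass oil bottle, 62 across, 220 tall (mm), loose, a bystander. Origin: centre of its underside
- jar: Glass jar with a steel cap, 72 across, 70 tall (mm), loose, a bystander. Origin: centre of its underside
- cup: A second white ceramic ramekin, 72 across, 42 tall (mm), loose, a bystander. Origin: centre of its underside

How it is judged:
By the outcome, as a careful person would: the job done as asked, in the order asked, and still so for the second after the job is handed in, with the robot touching nothing.
It also fails if it takes over 54 s, if anything falls off the work surface, if the arm or the gripper's body presses on something with over 40 N, if the wrist force passes 120 N, or if a joint passes its speed limit or range.

ROBOT

A 6-joint arm with a two-finger parallel gripper is mounted at the origin on the work surface. World frame = base frame: x ahead of the robot, y to its left, z up, the work surface at z = 0. Lengths are in mm, angles in rad, forces in N, time in s.
With the tool pointing down it reaches from about 350 to 875 mm from the base axis. Payload 4.2 kg.
Tool frame: the origin (TCP) lies at the very end of the fingers, on their centre line; the grasp point (between the pads) lies 19 mm behind it; z points along the fingers, y is the line along which they close (so a half turn about z gives the same grasp; the last joint's range is limited). The gripper opens to 85 mm and grips with 20 to 120 N. Pads are 22 mm wide; open, the fingers measure 114 mm over their backs; the gripper's body (76 mm by 85 mm) begins 54 mm behind the grasp point. The pads swing forward as they close: fully open they stand 13 mm farther back than shut.
Start: joints at [1.389, 0.385, 0.008, 0, -1.194, -0.259], TCP at [266.631, 565.25, 231.312] pointing down, gripper open.
Joint ranges: [-3.14, 3.14], [-1.21, 2.06], [-1.07, 1.41], [-3.16, 2.05], [-2.99, -0.16], [-3.1, 3.1]. Speed limits (rad/s): [2.79, 2.79, 3.14, 3.14, 3.14, 3.14].

INTERFACE

Orientations are given as a unit quaternion [x, y, z, w].
In Python, from bench import monitor, get_image, camera_info, job_done gives the robot as it stands.
- The arm moves only by the tool send_rows, never from a script. Its argument "series" is a list of rows, each a list of 3 entries, a list of its own where there are three numbers: the shift along the tool's x, y, z in mm, then the turn, a rotation vector about the tool's x, y, z in rad, then the finger opening in mm, from 0 to 85.4. A call has 1 to 8 rows; each row shifts and turns the commanded pose from where the row before left it, along the tool's axes as they then stand; what a row does not reach is not made up. A row lasts 1/10 s, in which the tool goes at most 50 mm and 8.59 degrees, less where a joint would pass 70% of its speed; a pose out of reach is approached as far as the arm can. A call with a gripper value outside its range is refused whole. The fingers move at their own pace and stop on an object; the grip force is fixed at half the most. Time passes only in rows, so rows that do not move let the fingers close. It gives the time, the measured TCP pose, the force, the opening and the grip force at its end, in the units of the state.
- monitor.read_state(): the state, without advancing time (a new reading comes with each control period).
- get_image(name): name is "scene" or "top"; returns the picture (384x512x3 uint8, red, green, blue); there is no depth.
- camera_info(name): a dict with "intrinsics" (3x3 intrinsics, pixels), "R" (3x3) and "t" (3): a world point X has camera coordinates R X + t. Camera axes: x right, y down, z forward; pixel columns grow to the right and rows downward; lengths in mm; the calibration is good to about 2 mm. A picture is of the moment at which its call begins. camera_info takes no time and is no camera call.
- job_done(): hands the job in; it is judged then, once.
The state is a dict: "clock": time; "joints": joint angles; "joint_vel": joint speeds; "joint_efforts": joint torques, N m; "position": TCP position; "ee_rot": TCP orientation; "contact_force": force on the tool from outside, world axes, zero at the start; "wrist_torque": the same for the moment, N m; "gripper_width": finger opening in mm; "grasp_force": force on a finger pad.
Only numpy, scipy, OpenCV 4.12 (cv2) and the standard library are available. Lean on these libraries where they do the work, as an engineer would, in place of code of your own. Each camera call takes 0.05 s, during which the arm holds its last target. There are 200 camera calls.

## Working session

There is one attempt and no reset: what is moved stays moved. The work goes in short steps, Python scripts to look and compute and a tool call to move; the robot and the scene stay as the last step left them, time stands still between calls to the robot, and variables do not carry over. Pictures are saved under pics/ and viewed, at most 13 in all, crops included, and the job is handed in when it is done.

Besides the shell and the picture viewer there is one more tool, called after "Request:" as name([rows], argument=value, ...), one row to a line, values as JSON. send_rows: Moves the arm, as the interface text tells. Its arguments: {"type":"object","properties":{"series":{"type":"array"}},"required":["series"]}

```bash
mkdir -p pics; ls
python3 - <<'E'
from bench import *
import cv2,numpy as np
for n in("scene","top"):
    im=get_image(n); np.save(f"pics/{n}.npy",im); cv2.imwrite(f"pics/{n}0.png",cv2.resize(im[:,:,::-1],(800,600),interpolation=cv2.INTER_CUBIC)); print(n,camera_info(n))
print(monitor.read_state())
E
```

```text
pics
scene {'intrinsics': array([[490.33237598,   0.        , 248.74359938],
       [  0.        , 490.33237598, 192.99940629],
       [  0.        ,   0.        ,   1.        ]]), 'R': array([[ 0.38807214,  0.92162567,  0.00247787],
       [ 0.53011542, -0.22101664, -0.81861425],
       [-0.75390826,  0.31899493, -0.57433838]]), 't': array([-247.74393896, -204.71199896, 1749.15607424])}
top {'intrinsics': array([[348.78930305,   0.        , 256.55038626],
       [  0.        , 348.78930305, 193.98119216],
       [  0.        ,   0.        ,   1.        ]]), 'R': array([[ 0.00400652, -0.99987633,  0.01520753],
       [-0.98713048, -0.00638574, -0.15978935],
       [ 0.1598667 , -0.01437162, -0.98703399]]), 't': array([ 25.74437604, 618.00687081, 985.71161899])}
{'clock': 0.1, 'joints': array([ 1.38856359e+00,  3.85508853e-01,  6.74766487e-03, -4.35149926e-04,
       -1.19399861e+00, -2.58594754e-01]), 'joint_vel': array([-0.00104382, -0.00101033,  0.00335223,  0.00036675,  0.00167522,
        0.00036359]), 'joint_efforts': array([-1.00229630e-03, -3.93319273e+01,  1.88928956e+01,  4.19794902e+00,
       -2.59515706e-03,  8.24234121e-06]), 'position': array([266.44398193, 564.77913514, 230.30752343]), 'ee_rot': array([ 9.75789035e-01, -2.18711579e-01, -1.64610883e-04,  9.88741214e-04]), 'contact_force': array([ 0.11450511, -0.31840132, -0.25574201]), 'wrist_torque': array([ 0.00696964, -0.01634755,  0.03201185]), 'grasp_force': 0.0, 'gripper_width': 85.28568628202156}
```

View pics/scene0.png

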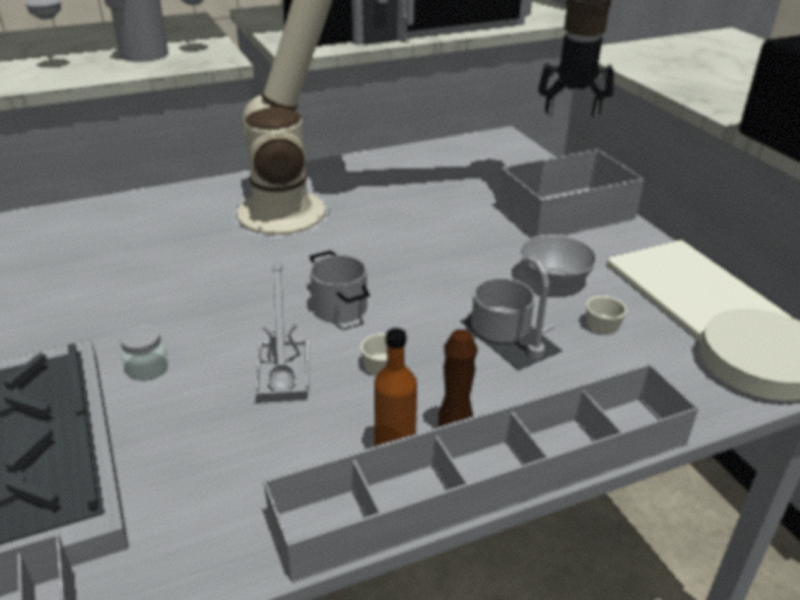

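View pics/top0.png

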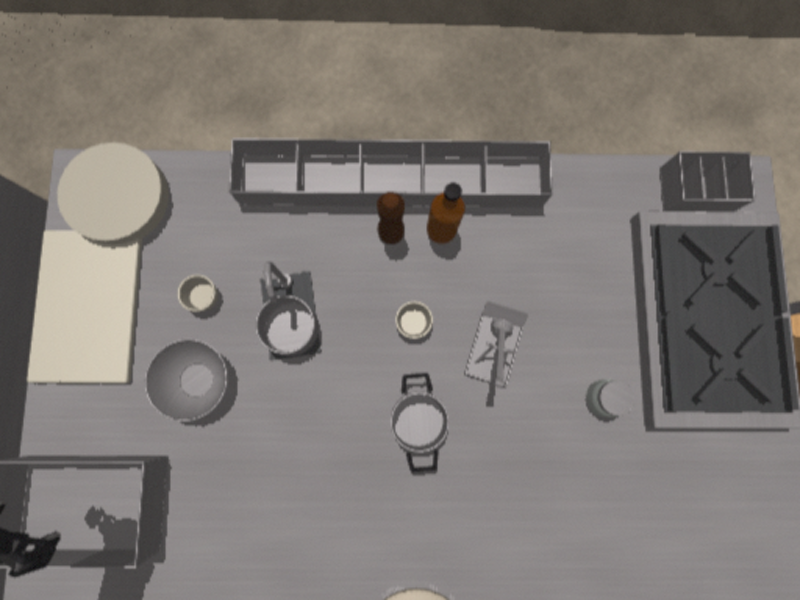

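The spoon rest is at about (500,345) in the top view and (283,370) in the scene view. The well is at (287,325) in the top view and (505,310) in the scene view. Next I'll zoom in on both.

```bash
cat > crop.py <<'E'
import cv2,numpy as np
def crop(im,x0,y0,w,h,s):
    c=cv2.resize(im[y0:y0+h,x0:x0+w,::-1],(w*s,h*s),interpolation=cv2.INTER_CUBIC)
    c=cv2.convertScaleAbs(c,alpha=1.3)
    for k in range(0,w,10):
        cv2.line(c,(k*s,0),(k*s,6),(0,255,255),1); cv2.putText(c,str(x0+k),(k*s,16),0,.35,(0,255,255),1)
    for k in range(0,h,10):
        cv2.line(c,(0,k*s),(6,k*s),(0,255,255),1); cv2.putText(c,str(y0+k),(8,k*s+4),0,.35,(0,255,255),1)
    return c
E
python3 - <<'E'
from crop import *
S=np.load("pics/scene.npy");T=np.load("pics/top.npy")
cv2.imwrite("pics/rest.png",np.hstack([crop(T,290,188,50,75,8),crop(S,155,165,50,75,8)][:]) if 0 else np.hstack([crop(T,290,188,50,75,8),crop(S,155,165,50,75,8)]))
cv2.imwrite("pics/rest2.png",crop(S,155,165,50,95,6))
cv2.imwrite("pics/well.png",np.hstack([crop(T,160,165,50,75,8),crop(S,298,162,56,75,7)[:,:392] if 0 else cv2.resize(crop(S,298,162,60,75,8)[:, :400],(400,600))]))
E
```

```text
(no output)
```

View pics/rest.png

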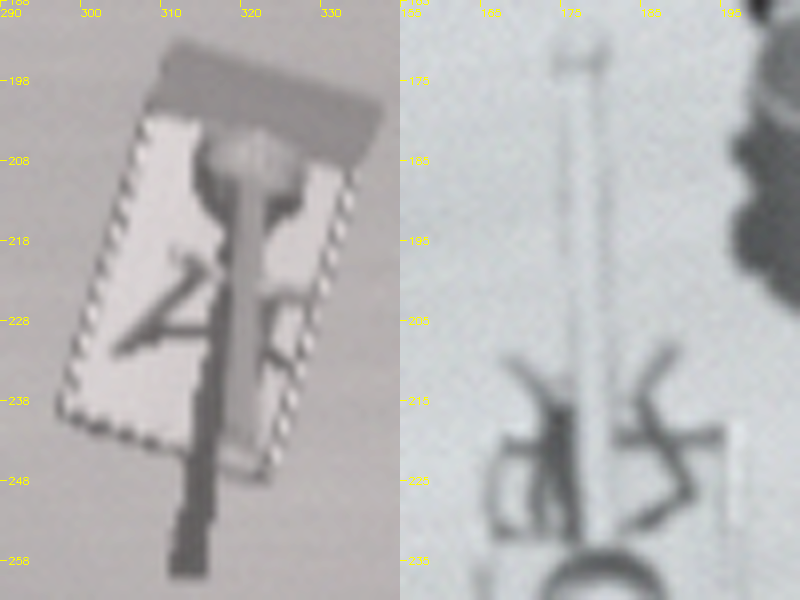

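View pics/well.png

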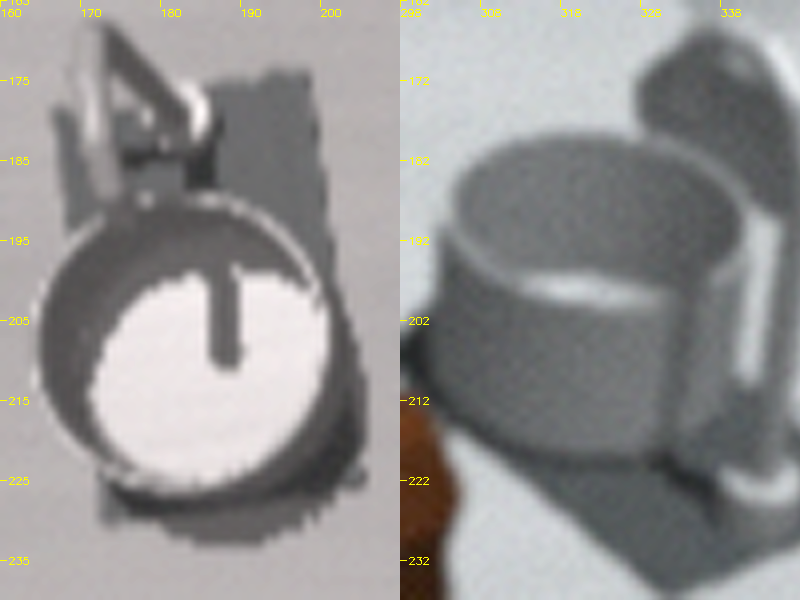

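View pics/rest2.png

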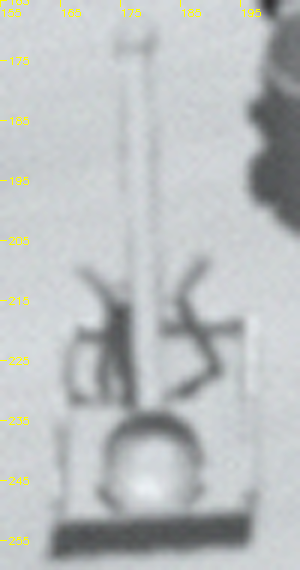

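The rest crop shows the front-wall corners at top-view (312,192) and (337,200), the back corners at (297,239) and (323,247), and the handle top in the scene view at (177,172). The well rim is centred at top-view (182,207) and scene (322,188), with the post collar at top-view (184,178) and scene (342,221). I'll fit poses to these points and overlay the models.

```bash
cat > fit.py <<'E'
from crop import *
from bench import camera_info
from scipy.optimize import least_squares
C={n:camera_info(n) for n in("scene","top")}
def proj(n,X):
    c=C[n]; p=(np.atleast_2d(X)@c["R"].T+c["t"])@c["intrinsics"].T; return p[:,:2]/p[:,2:]
def tri(us,ut):
    return least_squares(lambda X:np.r_[(proj("scene",X)-us)[0],(proj("top",X)-ut)[0]],[500,0,50]).x
def W(p,X):
    c,s=np.cos(p[2]),np.sin(p[2]); X=np.atleast_2d(X).astype(float)
    return X@np.array([[c,s,0],[-s,c,0],[0,0,1]])+[p[0],p[1],p[3] if len(p)>3 else 0]
def fit(obs,z=False):
    f=lambda p:np.concatenate([(proj(n,W(p,X))-u)[0] for n,X,u in obs])
    r=least_squares(f,[500,0,0]+[0]*z,x_scale=[100,100,.3]+[10]*z,loss="soft_l1"); return r.x,f(r.x).reshape(-1,2)
E
cat > run1.py <<'E'
from fit import *
rest=[("top",[22,42,28],(312.1,192.3)),("top",[22,-42,28],(337.4,200.4)),("top",[-124,42,14],(297.1,239)),("top",[-124,-42,14],(322.7,247.5)),
("scene",[22,-42,28],(163.2,251.9)),("scene",[22,42,28],(196.6,250.1)),("scene",[-136,0,167],(177.4,171.7)),
("scene",[-65,-26,91],(167.9,209.2)),("scene",[-65,26,91],(189.1,208.2))]
well=[("top",[0,0,75],(182.4,207.1)),("scene",[0,0,75],(322.5,188.4)),("top",[95,0,10],(183.9,177.6)),("scene",[95,0,10],(342.5,221.5))]
np.set_printoptions(precision=2,suppress=True)
P={}
for k,o in(("rest",rest),("well",well)):
    for z in(False,True):
        p,r=fit(o,z); print(k,p,r.tolist() if z==0 else "")
        if z==0:P[k]=p
    np.save("pics/%s_p.npy"%k,P[k])
print("rim tri",tri((322.5,188.4),(182.4,207.1)),"handle dish corner tri",tri((163.2,251.9),(337.4,200.4)),tri((196.6,250.1),(312.1,192.3)))
for nm,ut,us in(("mill base",(391,240),(455,420)),("oil",(443,240),(395,440)),("ram",(414,325),(378,365)),("pot",(420,440),(338,300)),("bowl",(190,385),(557,275))):
    print(nm,tri(np.array(us)*.64,np.array(ut)*.64))
t=np.linspace(0,2*np.pi,40)
circ=lambda r,z:np.c_[r*np.cos(t),r*np.sin(t),0*t+z]
goose=np.array([[95,0,10],[95,0,150],[90,0,170],[64,0,184],[40,0,165],[34,0,132]])
sp=lambda d,y=0:[-.643*d,y,6+.766*d]
L={"rest":[np.array([[22,42,28],[22,-42,28],[-124,-42,14],[-124,42,14],[22,42,28]]),np.array([sp(46,6),sp(211,6),sp(211,-6),sp(46,-6)]),np.array([[-65,-26,93],[-65,-13,75],[-65,13,75],[-65,26,93]])],
"well":[circ(54,75),goose]}
out=[]
for k,b in(("rest",[("top",290,188,50,75),("scene",150,165,50,95)]),("well",[("top",160,165,50,75),("scene",298,150,60,85)])):
    for n,x0,y0,w,h in b:
        im=np.load(f"pics/{n}.npy"); s=6; c=crop(im,x0,y0,w,h,s)
        for l in L[k]:
            q=((proj(n,W(P[k],l))-[x0,y0]+.5)*s).round().astype(int)
            cv2.polylines(c,[q],False,(0,0,255),1)
        out.append(c[:450] if c.shape[0]>450 and k!='rest' else c)
H=570; row=np.hstack([cv2.copyMakeBorder(c,0,H-c.shape[0],0,0,0) for c in out])
cv2.imwrite("pics/ov1.png",cv2.resize(row,(800,int(H*800/row.shape[1]))) if 0 else row[:, :600]); cv2.imwrite("pics/ov2.png",row[:,600:])
E
python3 run1.py
```

```text
rest [ 597.44 -170.67   -0.31] [[-0.923852899719293, -1.199301960493358], [0.2407952533708908, -0.7249534578606642], [-0.608571872858704, -1.8116008084181772], [0.44223157050942064, -1.5322551301259466], [-1.0002324407039964, -1.483272269648353], [-0.14904990241294058, -1.566670334800392], [-0.4607587463186462, -3.9458807539810152], [0.21304099939291632, -0.7218833578579904], [-0.37318755076336174, -0.7313950566635015]]
rest [ 594.63 -170.28   -0.31   -6.7 ] 
well [577.86 243.41   0.15] [[-0.5127137680968303, -1.249967352583326], [-0.636469765418326, -0.3385090906157018], [-1.3019996024179363, 0.7451540067800124], [-0.7072523216388049, 3.587449069663677]]
well [578.33 242.5    0.15   3.26] 
rim tri [575.68 244.58  71.72] handle dish corner tri [ 604.57 -216.4    22.24] [ 629.52 -138.76   21.96]
mill base [758.85  56.32  -0.13]
oil [760.64 -47.33  -1.29]
ram [583.19   2.68  -6.04]
pot [362.88  -0.84 -10.75]
bowl [463.9  438.47  -3.46]
```

View pics/ov1.png

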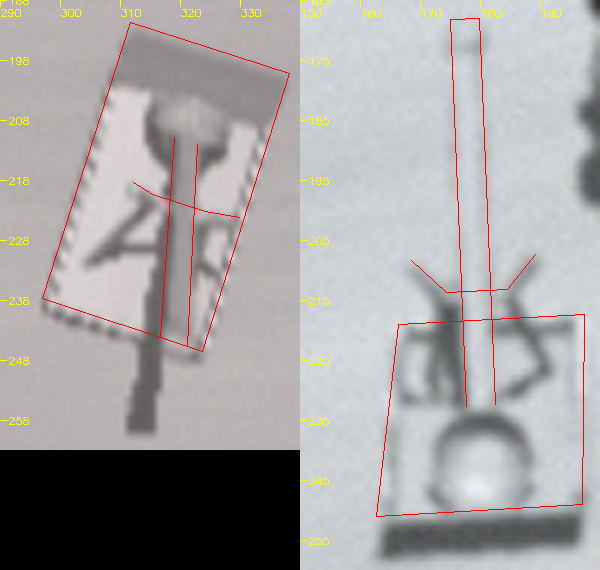

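View pics/ov2.png

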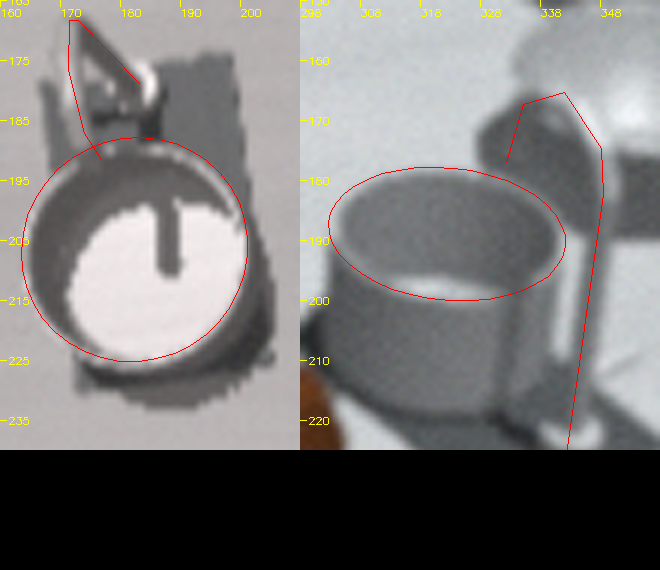

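The overlays agree with the images to about 1 px in the rest, spoon and well. That puts the rest at about (596,-170.5) with yaw -0.31, and the well at about (576,244) with yaw about 0.14. The grip point is therefore near (511,-143,113), so I'll move above it.

Request:
send_rows([
  [[0,0,0],[0,0,-0.131],60],
  [[28,37.5,0],[0,0,0],60],
  [[28,37.5,0],[0,0,0],60],
  [[28,37.5,0],[0,0,0],60],
  [[28,37.5,0],[0,0,0],60],
  [[28,37.5,0],[0,0,0],60],
  [[28,37.5,0],[0,0,0],60],
  [[28,37.5,0],[0,0,0],60],
])

```text
clock: 0.9
position: [373.2, 253.5, 231.1]
ee_rot: [0.988, -0.154, -0.0, 0.0]
contact_force: [0.4, -0.3, -0.5]
gripper_width: 60.2
grasp_force: 0.0
```

Request:
send_rows([
  [[28,37.5,0],[0,0,0],60],
  [[28,37.5,0],[0,0,0],60],
  [[28,37.5,0],[0,0,0],60],
  [[28,37.5,0],[0,0,0],60],
  [[28,37.5,0],[0,0,0],60],
  [[28,37.5,0],[0,0,0],60],
  [[28,37.5,0],[0,0,0],60],
  [[28,37.5,0],[0,0,0],60],
])

```text
clock: 1.7
position: [495.2, -100.5, 231.1]
ee_rot: [0.988, -0.154, -0.0, -0.0]
contact_force: [0.7, 0.4, 0.0]
gripper_width: 60.3
grasp_force: 0.0
```

Request:
send_rows([
  [[28,37.5,0],[0,0,0],60],
  [[0,0,0],[0,0,0],60],
  [[0,0,0],[0,0,0],60],
])

```text
clock: 2.0
position: [509.9, -143.7, 230.4]
ee_rot: [0.988, -0.156, -0.001, -0.0]
contact_force: [-0.5, 0.7, -0.6]
gripper_width: 60.0
grasp_force: 0.0
```

Request:
send_rows([
  [[0,0,40],[0,0,0],50],
  [[0,0,40],[0,0,0],50],
  [[0,0,20],[0,0,0],50],
  [[0,0,0],[0,0,0],50],
  [[0,0,0],[0,0,0],50],
])

```text
clock: 2.5
position: [510.8, -141.9, 132.1]
ee_rot: [0.988, -0.153, 0.0, 0.0]
contact_force: [0.5, 0.4, 0.6]
gripper_width: 49.5
grasp_force: 0.0
```

```bash
cat > look.py <<'E'
import sys
from fit import *
from bench import get_image,monitor
tag=sys.argv[1]; st=monitor.read_state(); p=st["position"]; print(p,st["gripper_width"])
out=[]
for n,x0,y0,w,h in(("top",285,180,60,85),("scene",145,150,60,100)):
    im=get_image(n); c=crop(im,x0,y0,w,h,6)
    q=((proj(n,p)-[x0,y0]+.5)*6)[0].round().astype(int); cv2.circle(c,tuple(int(v) for v in q),4,(0,0,255),1); print(n,proj(n,p))
    out.append(cv2.copyMakeBorder(c,0,600-c.shape[0],0,0,0))
cv2.imwrite(f"pics/{tag}.png",np.hstack(out))
E
python3 look.py a
```

```text
[ 510.81956714 -141.87727853  132.08283146] 49.48575569006405
top [[320.30989997 228.73291748]]
scene [[177.75775862 188.78367227]]
```

View pics/a.png

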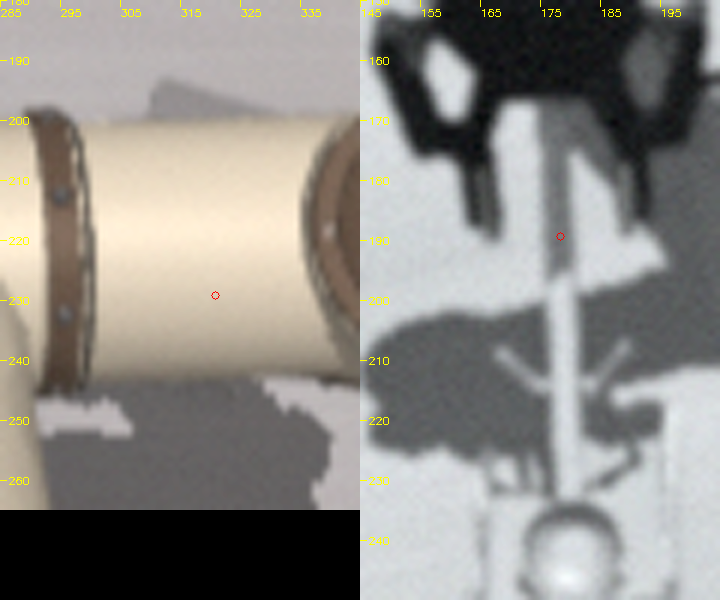

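The scene view shows the fingertips at u≈167 and 188 (v≈190) either side of the handle at u≈178, so the gripper is centred. The projected TCP matches too, so I'll descend and close.

Request:
send_rows([
  [[0,0,15],[0,0,0],50],
  [[0,0,15],[0,0,0],50],
  [[0,0,8],[0,0,0],50],
  [[0,0,0],[0,0,0],50],
  [[0,0,0],[0,0,0],30],
  [[0,0,0],[0,0,0],20],
  [[0,0,0],[0,0,0],15],
  [[0,0,0],[0,0,0],12],
])

```text
clock: 3.4
position: [510.7, -142.9, 93.9]
ee_rot: [0.988, -0.154, 0.0, 0.0]
contact_force: [-0.2, -0.2, 0.2]
gripper_width: 12.4
grasp_force: 2.0
```

Request:
send_rows([
  [[0,0,0],[0,0,0],8],
  [[0,0,0],[0,0,0],5],
  [[0,0,0],[0,0,0],5],
  [[0,0,0],[0,0,0],5],
  [[0,0,0],[0,0,0],5],
])

```text
clock: 3.9
position: [510.7, -142.9, 93.8]
ee_rot: [0.988, -0.154, 0.0, 0.0]
contact_force: [-1.2, -0.6, 5.9]
gripper_width: 10.9
grasp_force: 58.9
```

Request:
send_rows([
  [[0,0,-4],[0,0,0],5],
  [[0,0,-8],[0,0,0],5],
  [[0,0,-14],[0,0,0],5],
  [[0,0,-20],[0,0,0],5],
  [[0,0,-25],[0,0,0],5],
  [[0,0,-25],[0,0,0],5],
  [[0,0,-25],[0,0,0],5],
  [[0,0,-19],[0,0,0],5],
])

```text
clock: 4.7
position: [510.4, -142.6, 235.0]
ee_rot: [0.988, -0.154, 0.001, -0.0]
contact_force: [1.0, -0.0, -0.8]
gripper_width: 11.1
grasp_force: 58.4
```

Request:
send_rows([
  [[0,0,-10],[0,0,0],5],
  [[0,0,0],[0,0,0],5],
  [[0,0,0],[0,0,0],5],
])

```text
clock: 5.0
position: [509.7, -142.5, 242.3]
ee_rot: [0.988, -0.154, -0.001, -0.0]
contact_force: [-0.2, 0.3, -0.5]
gripper_width: 10.9
grasp_force: 58.4
```

```bash
cat > look2.py <<'E'
import sys
from fit import *
from bench import get_image,monitor
tag,px,py,yaw=sys.argv[1],*map(float,sys.argv[2:5]); st=monitor.read_state(); p=st["position"]; print(p,st["contact_force"],st["gripper_width"],st["grasp_force"])
# expected spoon: tip relative to TCP pose with grasp at 19 mm above TCP
c,s=np.cos(yaw),np.sin(yaw); tip=p+[90*c,90*s,-107+19]; print("tip",tip)
n="scene"; im=get_image(n); q0=proj(n,p)[0]; x0,y0=int(q0[0]-50),int(q0[1]-45)
cr=crop(im,x0,y0,100,100,6)
pts=[tip+np.array([-.643*d*c,-.643*d*s,.766*d]) for d in(0,46,95,140,211)]
q=((proj(n,pts)-[x0,y0]+.5)*6).round().astype(int); cv2.polylines(cr,[q],False,(0,0,255),1)
cv2.imwrite(f"pics/{tag}.png",cr)
E
python3 look2.py b 0 0 -.31
```

```text
[ 509.6986574  -142.52097227  242.29551805] [-0.19949493  0.25314453 -0.47819516] 10.883979507673656 58.401710987091064
tip [ 595.40867868 -169.97624955  154.29551805]
```

View pics/b.png

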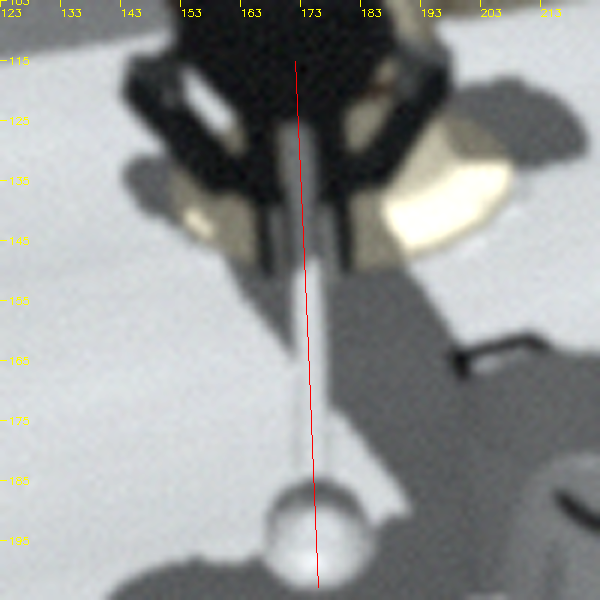

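The spoon is held firmly with its tip where expected, at scene (176,203). I'll carry it to the well at this height.

Request:
send_rows([
  [[-5,-12,0],[0,0,0],5],
  [[-9.6,-23.8,0],[0,0,0],5],
  [[-10,-25,0],[0,0,0],5],
  [[-10,-25,0],[0,0,0],5],
  [[-10,-25,0],[0,0,0],5],
  [[-10,-25,0],[0,0,0],5],
  [[-10,-25,0],[0,0,0],5],
  [[-10,-25,0],[0,0,0],5],
])

```text
clock: 5.85
position: [495.1, 58.4, 242.4]
ee_rot: [0.988, -0.154, -0.001, 0.0]
contact_force: [0.1, -0.6, -1.7]
gripper_width: 11.0
grasp_force: 58.5
```

Request:
send_rows([
  [[-10,-25,0],[0,0,0],5],
  [[-10,-25,0],[0,0,0],5],
  [[-10,-25,0],[0,0,0],5],
  [[-10,-25,0],[0,0,0],5],
  [[-10,-25,0],[0,0,0],5],
  [[-10,-25,0],[0,0,0],5],
  [[-10,-25,0],[0,0,0],5],
  [[-7,-18,0],[0,0,0],5],
])

```text
clock: 6.65
position: [480.6, 266.0, 242.3]
ee_rot: [0.988, -0.154, -0.001, 0.001]
contact_force: [-0.6, 0.3, -0.7]
gripper_width: 10.9
grasp_force: 58.5
```

Request:
send_rows([
  [[-2,-2,0],[0,0,0],5],
  [[0,0,0],[0,0,0],5],
  [[0,0,0],[0,0,0],5],
  [[0,0,0],[0,0,0],5],
])

```text
clock: 7.05
position: [480.2, 265.9, 243.3]
ee_rot: [0.988, -0.155, -0.0, 0.0]
contact_force: [-1.0, -0.1, -0.9]
gripper_width: 10.9
grasp_force: 58.5
```

```bash
python3 look2.py c 0 0 -.31
```

```text
[480.19281819 265.89846687 243.34821739] [-1.04778645 -0.14110301 -0.88035439] 10.895255144742386 58.48683714866638
tip [565.90283947 238.44318959 155.34821739]
```

View pics/c.png

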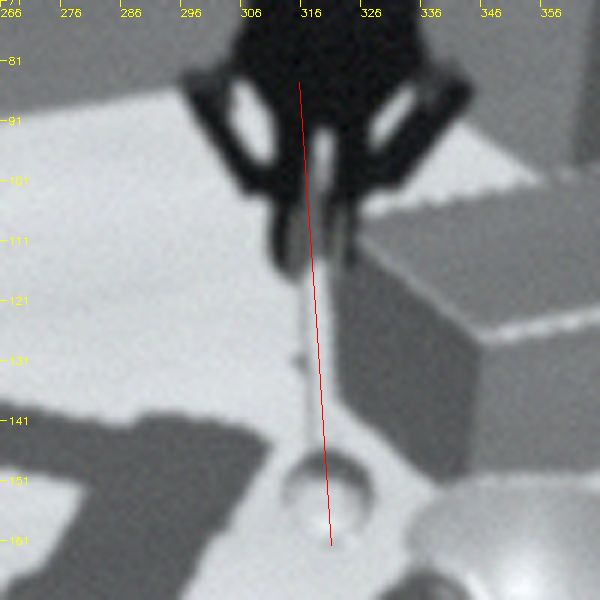

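The spoon is unchanged in the hand and hangs over the well clear of the spout, with its tip at scene (321,160). I'll dip it now and hold.

Request:
send_rows([
  [[6.5,-3,5],[0,0,0],5],
  [[6.2,-3.2,10],[0,0,0],5],
  [[0,0,16],[0,0,0],5],
  [[0,0,18],[0,0,0],5],
  [[0,0,18],[0,0,0],5],
  [[0,0,18],[0,0,0],5],
  [[0,0,18],[0,0,0],5],
  [[0,0,14],[0,0,0],5],
])

```text
clock: 7.9
position: [494.1, 268.1, 124.0]
ee_rot: [0.988, -0.155, -0.001, 0.001]
contact_force: [-0.0, 0.8, -0.7]
gripper_width: 10.8
grasp_force: 58.5
```

Request:
send_rows([
  [[0,0,8],[0,0,0],5],
  [[0,0,2],[0,0,0],5],
  [[0,0,0],[0,0,0],5],
  [[0,0,0],[0,0,0],5],
  [[0,0,0],[0,0,0],5],
  [[0,0,0],[0,0,0],5],
  [[0,0,0],[0,0,0],5],
  [[0,0,0],[0,0,0],5],
])

```text
clock: 8.7
position: [494.2, 268.8, 116.5]
ee_rot: [0.988, -0.154, 0.0, -0.0]
contact_force: [-0.2, 0.4, -0.2]
gripper_width: 10.5
grasp_force: 58.5
```

Request:
send_rows([
  [[0,0,0],[0,0,0],5],
  [[0,0,0],[0,0,0],5],
  [[0,0,0],[0,0,0],5],
  [[0,0,0],[0,0,0],5],
])

```text
clock: 9.1
position: [494.2, 268.8, 116.3]
ee_rot: [0.988, -0.154, -0.0, 0.0]
contact_force: [0.6, -0.5, -1.3]
gripper_width: 11.0
grasp_force: 58.5
```

The spoon was held for about 1 s without contact. I'll lift it out and return along the same path.

Request:
send_rows([
  [[0,0,-4],[0,0,0],5],
  [[0,0,-12],[0,0,0],5],
  [[0,0,-18],[0,0,0],5],
  [[0,0,-18],[0,0,0],5],
  [[0,0,-20],[0,0,0],5],
  [[0,0,-20],[0,0,0],5],
  [[0,0,-20],[0,0,0],5],
  [[-6.2,3.2,-10],[0,0,0],5],
])

```text
clock: 9.9
position: [488.3, 268.2, 241.3]
ee_rot: [0.988, -0.154, 0.002, -0.002]
contact_force: [-1.0, 0.1, -0.3]
gripper_width: 11.3
grasp_force: 58.5
```

Request:
send_rows([
  [[-6.5,3,-5],[0,0,0],5],
  [[2,2,0],[0,0,0],5],
  [[7,18,0],[0,0,0],5],
  [[10,25,0],[0,0,0],5],
  [[10,25,0],[0,0,0],5],
  [[10,25,0],[0,0,0],5],
  [[10,25,0],[0,0,0],5],
  [[10,25,0],[0,0,0],5],
])

```text
clock: 10.7
position: [491.4, 108.4, 242.2]
ee_rot: [0.988, -0.154, -0.001, 0.001]
contact_force: [0.9, -0.1, -0.2]
gripper_width: 11.2
grasp_force: 58.5
```

Request:
send_rows([
  [[10,25,0],[0,0,0],5],
  [[10,25,0],[0,0,0],5],
  [[10,25,0],[0,0,0],5],
  [[10,25,0],[0,0,0],5],
  [[10,25,0],[0,0,0],5],
  [[10,25,0],[0,0,0],5],
  [[10,25,0],[0,0,0],5],
  [[10,25,0],[0,0,0],5],
])

```text
clock: 11.5
position: [506.2, -106.1, 242.2]
ee_rot: [0.988, -0.155, -0.001, 0.0]
contact_force: [1.0, -0.2, -0.1]
gripper_width: 10.8
grasp_force: 58.5
```

Request:
send_rows([
  [[9.6,23.8,0],[0,0,0],5],
  [[5,12,0],[0,0,0],5],
  [[0,0,0],[0,0,0],5],
  [[0,0,0],[0,0,0],5],
  [[0,0,0],[0,0,0],5],
])

```text
clock: 12.0
position: [510.1, -142.2, 243.1]
ee_rot: [0.988, -0.154, -0.0, -0.0]
contact_force: [-0.2, -0.1, -1.1]
gripper_width: 11.3
grasp_force: 58.6
```

Request:
send_rows([
  [[0,0,10],[0,0,0],5],
  [[0,0,22],[0,0,0],5],
  [[0,0,25],[0,0,0],5],
  [[0,0,25],[0,0,0],5],
  [[0,0,22],[0,0,0],5],
  [[0,0,18],[0,0,0],5],
  [[0,0,10],[0,0,0],5],
  [[0,0,0],[0,0,0],5],
])

```text
clock: 12.8
position: [509.3, -142.3, 109.7]
ee_rot: [0.988, -0.154, -0.002, 0.0]
contact_force: [-0.2, 0.4, -0.6]
gripper_width: 10.9
grasp_force: 58.5
```

Request:
send_rows([
  [[0,0,5],[0,0,0],5],
  [[0,0,4],[0,0,0],5],
  [[0,0,3],[0,0,0],5],
  [[0,0,2],[0,0,0],5],
  [[0,0,1],[0,0,0],5],
  [[0,0,0],[0,0,0],5],
  [[0,0,0],[0,0,0],5],
])

```text
clock: 13.5
position: [510.5, -142.8, 96.5]
ee_rot: [0.988, -0.154, 0.0, 0.0]
contact_force: [-0.6, -0.6, -0.1]
gripper_width: 10.9
grasp_force: 58.5
```

Request:
send_rows([
  [[0,0,1],[0,0,0],5],
  [[0,0,0.5],[0,0,0],5],
  [[0,0,0],[0,0,0],5],
  [[0,0,0],[0,0,0],5],
])

```text
clock: 13.9
position: [510.4, -142.8, 94.8]
ee_rot: [0.988, -0.154, -0.0, 0.0]
contact_force: [-0.1, -0.0, -1.6]
gripper_width: 10.8
grasp_force: 58.5
```

Request:
send_rows([
  [[0,0,0.5],[0,0,0],5],
  [[0,0,0.5],[0,0,0],5],
  [[0,0,0],[0,0,0],5],
  [[0,0,0],[0,0,0],5],
])

```text
clock: 14.3
position: [510.7, -142.8, 94.1]
ee_rot: [0.988, -0.154, 0.0, 0.0]
contact_force: [-0.7, -0.1, 0.2]
gripper_width: 10.5
grasp_force: 58.7
```

Request:
send_rows([
  [[0,0,0.4],[0,0,0],5],
  [[0,0,0],[0,0,0],5],
  [[0,0,0],[0,0,0],5],
])

```text
clock: 14.6
position: [510.7, -142.8, 93.9]
ee_rot: [0.988, -0.154, 0.0, 0.0]
contact_force: [-0.4, 0.8, 4.4]
gripper_width: 10.6
grasp_force: 59.0
```

Contact has returned at the height of the original grasp, so the spoon is seated. I'll open gradually.

Request:
send_rows([
  [[0,0,0],[0,0,0],12],
  [[0,0,0],[0,0,0],13],
  [[0,0,0],[0,0,0],15],
  [[0,0,0],[0,0,0],20],
  [[0,0,0],[0,0,0],30],
  [[0,0,0],[0,0,0],40],
  [[0,0,0],[0,0,0],50],
  [[0,0,0],[0,0,0],50],
])

```text
clock: 15.4
position: [510.4, -142.8, 93.4]
ee_rot: [0.988, -0.154, -0.0, -0.0]
contact_force: [-0.1, 0.0, 0.2]
gripper_width: 50.0
grasp_force: 0.0
```

Request:
send_rows([
  [[0,0,-10],[0,0,0],50],
  [[0,0,-25],[0,0,0],50],
  [[0,0,-30],[0,0,0],50],
  [[0,0,-35],[0,0,0],50],
  [[0,0,-40],[0,0,0],50],
  [[0,0,-20],[0,0,0],50],
  [[0,0,0],[0,0,0],50],
])

```text
clock: 16.1
position: [512.2, -143.0, 258.2]
ee_rot: [0.988, -0.154, 0.005, -0.0]
contact_force: [-0.5, -0.6, -0.3]
gripper_width: 49.7
grasp_force: 0.0
```

Request:
send_rows([
  [[-20,-40,0],[0,0,0],50],
  [[-20,-40,0],[0,0,0],50],
  [[-20,-40,0],[0,0,0],50],
  [[-20,-40,0],[0,0,0],50],
  [[-10,-30,0],[0,0,0],50],
  [[0,0,0],[0,0,0],50],
  [[0,0,0],[0,0,0],50],
])

```text
clock: 16.8
position: [482.0, 66.0, 252.9]
ee_rot: [0.988, -0.153, -0.001, 0.0]
contact_force: [-0.0, -1.3, -0.1]
gripper_width: 50.0
grasp_force: 0.0
```

Run:
```python
from crop import *
from bench import get_image
T=get_image("top");S=get_image("scene")
T0=np.load("pics/top.npy")
r=(slice(190,250),slice(295,340)); print("diff",cv2.absdiff(T,T0)[r].mean())
a=np.hstack([crop(T,290,188,50,75,6),crop(S,150,165,50,95,6)[:450]]); b=cv2.resize(S[:300,:,::-1],(410,240)); 
cv2.imwrite("pics/end.png",a)
```

```text
diff 4.35679012345679
```

View pics/end.png

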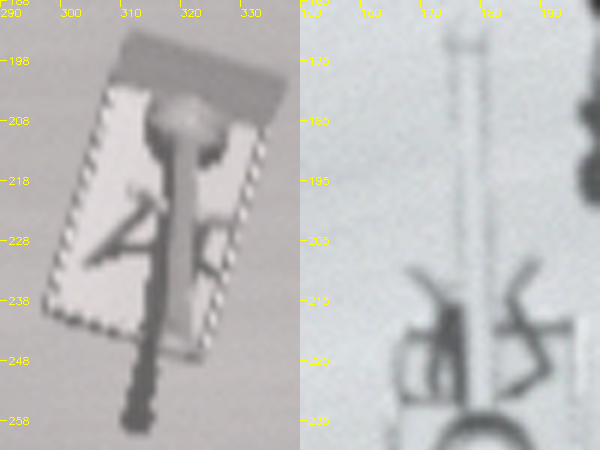

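The final view matches the start: the bowl is in the dish at top-view (319,206), the handle leans in the yoke, and its end is at scene (177,172). I'll hand the job in.

```bash
python3 -c "
from bench import job_done
print(job_done())"
```

```text
the job is handed in; nothing more can be done
None
```

I dipped the spoon's bowl in the well beside the spout for about 1 s, then set it back in its rest as it was, with no sign of contact with the well or tap; the job is handed in at about 17 s.

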